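# Open the bar gauge and hold it open for loading

### The job

Get the bar gauge ready to take a test bar: first slide its tailstock along the bed right up against its stop block, then pull the ball-ended lever on the gauge's head outward, away from the tailstock, against its spring as far as it will go. Finish while still holding the lever at the end of its swing, so that a colleague can lay a bar in the gap (if you let go it springs back), with the tailstock still at its stop and the test bars, caliper and notebook left where they lie.

Things in the scene. Friction and masses are not known exactly. Their poses are not given: they have to be found in the camera images.
- gauge: Bar gauge (bench length comparator for clay test bars), grey cast iron, cannot move. Origin: centre of the bed's underside, on the bench. Its y axis runs along the bed from the tailstock end to the head end, z is up, x points across the bed, away from the lever's side. Bed 90 mm wide (x), 470 mm long (y), top at 32 mm, with a 40 mm wide steel slideway along its middle, top at 44 mm.
- head_top (a point): Centre of the top of the fixed head, a grey block 56 mm wide (x), 70 mm long (y), top 110 mm above the bench, y = +175 mm of the gauge. Its spindle sticks out 22 mm towards the tailstock, axis 88 mm up; the lever draws it back 14 mm. Behind the head, 78 mm along +y from here, is a 58 mm dial indicator reaching 120 mm up.
- stop_block (a point): Centre of the top of the tailstock's stop block: steel, 64 mm wide (x), 18 mm long (y), top 62 mm above the bench, fixed across the slideway near the gauge's middle. Between it and the head stand two dark bar rests, tops 78 mm above the bench.
- tailstock (a joint): How far the tailstock has slid along the bed towards the head, in m: 0 at the outer end, 0.150 when its foot is against the stop block. It moves along the gauge's +y axis, needs about 4 N to slide and stays where it is left; it cannot be lifted off.
- tailstock_top (a point): Centre of the flat top of the tailstock's upright, 114 mm above the bench. The upright is a grey block 34 mm wide (x), 44 mm long (y), going 56 mm down to a foot 64 mm wide, 50 mm long. A steel anvil, 18 mm diameter, sticks out 20 mm on the side facing the head, 26 mm below this point. The upright's sides and back are free to grip or push.
- lever (a joint): Swing of the sprung lever, rad: 0 at rest, leaning 0.25 rad from upright towards the tailstock; grows as its top swings outward (gauge's +y, away from the tailstock); 1.0 at the end of its swing, against a pin, leaning 0.75 rad outward. The spring takes about 3 N at the ball to start, 7 N at the end, and throws the lever back when let go.
- pull_arm: The hand lever: steel rod, 10 mm diameter, with a smooth black ball, 28 mm diameter, on top, 115 mm from the pivot axis. Origin: centre of the ball (185 mm above the bench at rest, 158 mm at the end). It stands beside the head on the gauge's -x side and swings along the bed. Push it from the tailstock side or pinch the ball along the bed; pinched across the bed the ball slips out.
- lever_hinge (a point): Centre of the lever's pivot, 74 mm above the bench, fixed on the gauge at x = -40, y = +175 mm of the gauge; the pivot axis is the gauge's x axis.
- bar_a: Bystander: grey-brown fired clay test bar, 40 x 110 x 20 mm, lying on paper on the far side of the gauge. Origin: centre of its underside.
- bar_b: Bystander: a second test bar like bar_a, lying on the paper.
- caliper: Bystander: steel vernier caliper 230 mm long, at most 8 mm thick, lying flat on the bench on the robot's side of the gauge. Origin: middle of its beam, on the bench.
- notebook: Bystander: closed notebook 150 x 210 x 16 mm with a pen on top, lying on the bench beyond the head's end of the gauge. Origin: centre of its underside.

How it is judged:
On the way, in this order (a step that is already met when the one before it is completed fails the run):
1. the tailstock has been slid up against its stop block (value of joint tailstock above 0.147 m), for 0.2 s.
2. the lever has been pulled to the end of its swing (value of joint lever above 0.95 rad and value of joint tailstock above 0.147 m), for 0.2 s.
At the end, for the whole second after the job is handed in: The robot is holding the lever within 0.05 rad of the end of its swing, in contact with it (more than 1 N); the tailstock is within 3 mm of its stop; the test bars, caliper and notebook are within 20 mm of where they lay (all of step 2 and contact force between any of the fingers, the arm and pull_arm above 1 N and distance of each of bar_a, bar_b, caliper, notebook from where it was at the start of the episode below 0.02 m); the arm keeps its last pose, push and grip.
It fails at once if a test bar, the caliper or the notebook is knocked out of place (20 mm) (distance of any of bar_a, bar_b, caliper, notebook from where it was at the start of the episode above 0.02 m).
It also fails if it takes over 48 s, if anything falls off the work surface, if the arm or the gripper's body presses on something with over 40 N, if the wrist force passes 120 N, or if a joint passes its speed limit or range.

### The arm

A 6-joint arm with a two-finger parallel gripper is mounted at the origin on the work surface. World frame = base frame: x ahead of the robot, y to its left, z up, the work surface at z = 0. Lengths are in m, angles in rad, forces in N, time in s.
With the tool pointing down it reaches from about 0.325 to 0.775 m from the base axis. Payload 5.5 kg.
Tool frame: the origin (TCP) lies at the very end of the fingers, on their centre line; the grasp point (between the pads) lies 19 mm behind it (r.grip_point_offset is the z of the grasp point in the tool frame, in m); z points along the fingers, y is the direction in which the jaws open and shut (so a half turn about z gives the same grasp; the last joint's range is limited). The gripper opens to 85 mm and grips with 20 to 120 N. Pads are 22 mm wide; open, the fingers measure 114 mm over their backs; the gripper's body (76 mm by 85 mm) begins 54 mm behind the grasp point. The pads swing forward as they close: fully open they stand 13 mm farther back than shut.
Start: joints at [1.2, 0.091, 1.231, -0, 1.82, -0.057], TCP at [0.185, 0.571, 0.231] pointing down, gripper open.
Joint ranges: [-2.87, 2.87], [-0.86, 2.18], [0.17, 2.46], [-1.51, 4.65], [0.06, 2.69], [-2.65, 2.65]. Speed limits (rad/s): [2.57, 2.57, 3.01, 3.14, 3.14, 3.14].

### API

Orientations are given as a unit quaternion [w, x, y, z].
In Python, from cell import r, claw, solver, vision gives the robot as it stands. Calls block until the motion is done:
- r.move_pose(position, orientation): joint-space move of the TCP to a pose.
- r.move_l(position, frame=None, feed=0.15): straight line of the TCP; frame=None keeps the orientation; feed is the mean speed in m/s.
- r.goto_joints(angles): joint-space move.
- claw.grip(opening): opening from 0.0 (shut) to 1.0 (fully open); the grip force is fixed at half the most; returns when the fingers have stopped.
- r.pause(seconds).
- solver.ik(position, orientation): joint angles nearest the present ones, or None.
- r.observe(): the state.
- vision.capture(name): name is "side" or "top"; returns the picture (420x560x3 uint8, red, green, blue); there is no depth.
- vision.get_calibration(name): a dict with "intrinsics" (3x3 intrinsics, pixels), "k1" (the pictures are not rectified: a ray, as slopes to the right and down, at radius r is drawn at 1 + k1 r^2 times it, then the intrinsics apply), "R" (3x3) and "t" (3): a world point X has camera coordinates R X + t. Camera axes: x right, y down, z forward; pixel columns grow to the right and rows downward; lengths in m; the calibration is good to about 2 mm. A picture is of the moment at which its call begins. get_calibration takes no time and is no camera call.
A pose or a line that the arm cannot do raises r.MotionError and nothing moves.
- r.job_done(): hands the job in, once; it reports no verdict.
The state is a dict: "t": time; "joint_pos": joint angles; "qd": joint speeds; "effort": joint torques, N m; "eef_pos": TCP position; "ee_rot": TCP orientation; "wrist_force": force on the tool from outside, world axes, zero at the start; "ft_torque": the same for the moment, N m; "grip_width": opening from 0.0 (shut) to 1.0 (fully open).
Only numpy, scipy, OpenCV 4.12 (cv2) and the standard library are available. Lean on these libraries where they do the work, as an engineer would, in place of code of your own. Each camera call takes 0.05 s, during which the arm holds its last target.

## Working session

There is one attempt and no reset: what is moved stays moved. The work goes in short steps, each a Python script; the robot and the scene stay as the last script left them, time stands still between calls to the robot, and variables do not carry over. Pictures are saved under pics/ and viewed, and the job is handed in when it is done.

```bash
ls; mkdir -p pics; python3 - <<'E'
from cell import r, claw, solver, vision
import cv2
for n in ("side","top"):
    im=vision.capture(n); cv2.imwrite(f"pics/{n}0.png",im[:,:,::-1])
    print(n,vision.get_calibration(n))
print(r.observe(), r.grip_point_offset)
E
```

```text
pics
side {'intrinsics': array([[520.32534374,   0.        , 288.4147309 ],
       [  0.        , 520.32534374, 206.97070283],
       [  0.        ,   0.        ,   1.        ]]), 'k1': -0.012634324009526255, 'R': array([[ 0.99494947, -0.09884498,  0.01747044],
       [-0.05707903, -0.70030805, -0.71155507],
       [ 0.08256834,  0.70696415, -0.7024131 ]]), 't': array([-0.54458395,  0.22542413,  1.13593023])}
top {'intrinsics': array([[481.04971251,   0.        , 278.85971367],
       [  0.        , 481.04971251, 204.37656622],
       [  0.        ,   0.        ,   1.        ]]), 'k1': -0.17204134559673373, 'R': array([[-0.0286781 , -0.99956054,  0.00750275],
       [-0.98521235,  0.02699643, -0.16919759],
       [ 0.16892069, -0.01224407, -0.98555359]]), 't': array([0.1857272 , 0.56655141, 1.06639088])}
{'t': 0.1, 'joint_pos': array([ 1.20028560e+00,  9.18152670e-02,  1.23176161e+00,  1.98562515e-06,
        1.81980237e+00, -5.66881339e-02]), 'qd': array([-1.65286988e-03, -3.44682032e-03, -2.95155236e-03, -7.01328823e-05,
        5.37294379e-05, -7.39833596e-04]), 'effort': array([ 2.25060932e-03, -4.60216963e+01, -4.19215322e+01, -9.91264756e-05,
        1.05786909e-02,  1.54920036e-05]), 'eef_pos': array([0.18512176, 0.5704649 , 0.23024714]), 'ee_rot': array([-1.90300027e-04,  1.56267897e-01,  9.87714304e-01, -8.72789257e-04]), 'wrist_force': array([-0.20367447, -0.24462598, -0.36226796]), 'ft_torque': array([-0.02569158, -0.00911641, -0.04663291]), 'grip_width': 1.0007337150672335} -0.0187
```

View pics/side0.png

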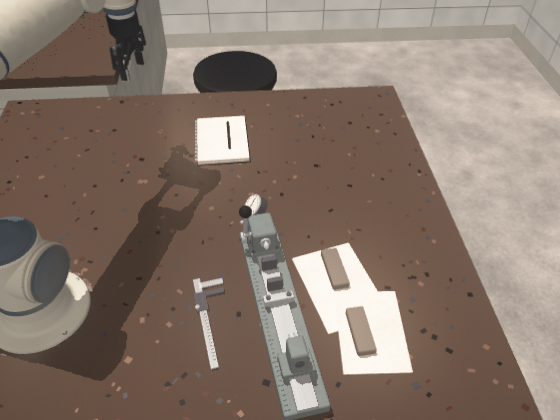

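View pics/top0.png

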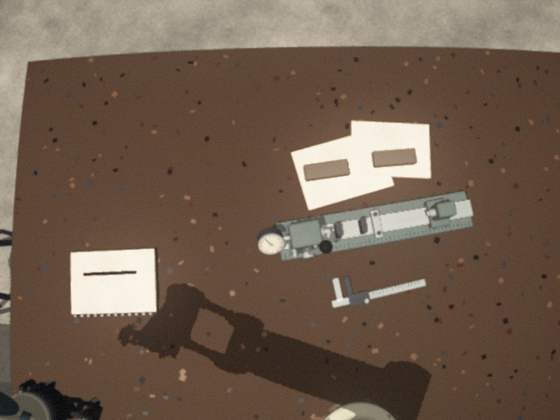

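The side view shows the ball at about (246,212), the head top at (262,226) and the tailstock at (298,350). In the top view the ball is at about (326,247), the head at (306,234), the tailstock at (440,210) and the stop at (376,222). I'll enlarge both views to measure them.

```bash
python3 - <<'E'
import cv2
a=cv2.imread('pics/side0.png')[180:420,220:340]; cv2.imwrite('pics/side0z.png',cv2.resize(a,None,fx=2.5*1,fy=2.5,interpolation=cv2.INTER_CUBIC))
a=cv2.imread('pics/top0.png')[180:270,250:480]; cv2.imwrite('pics/top0z.png',cv2.resize(a,None,fx=3.4,fy=3.4,interpolation=cv2.INTER_CUBIC))
E
```

```text
(no output)
```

View pics/side0z.png

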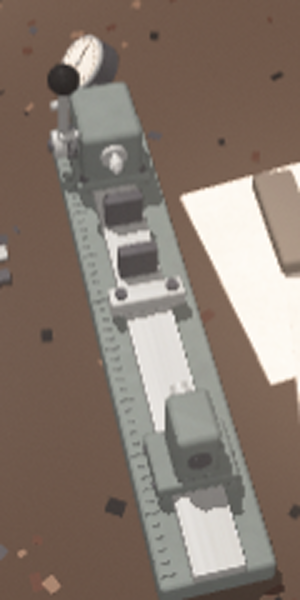

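View pics/top0z.png

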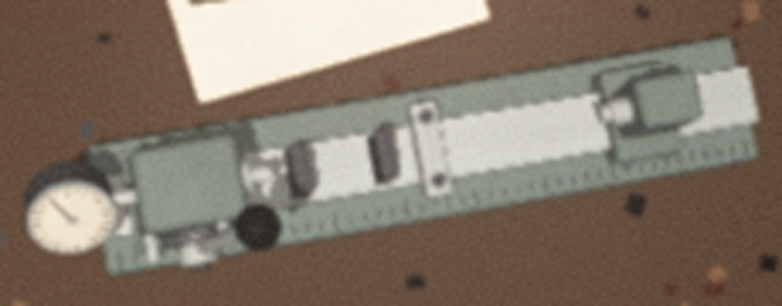

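```bash
cat > h.py <<'E'
import numpy as np, cv2
from cell import r, claw, solver, vision
def und(n,p):
    c=vision.get_calibration(n); K=c["intrinsics"]; k=c["k1"]
    d=cv2.undistortPointsIter(np.array([[p]],float),K,np.array([k,0,0,0,0.]),None,None,(3,100,1e-12))[0,0]
    return d
def ray(n,p):
    c=vision.get_calibration(n); d=und(n,p); R,t=c["R"],np.array(c["t"])
    v=R.T@np.array([d[0],d[1],1]); return -R.T@t, v/np.linalg.norm(v)
def tri(ps,pt):
    o1,v1=ray("side",ps);o2,v2=ray("top",pt)
    s=np.linalg.lstsq(np.c_[v1,-v2],o2-o1,rcond=None)[0]
    a,b=o1+s[0]*v1,o2+s[1]*v2
    return (a+b)/2,np.linalg.norm(a-b)
def plane(n,p,z):
    o,v=ray(n,p); return o+v*(z-o[2])/v[2]
def ball(im,c,rad=14):
    g=im.max(2); x0,y0=int(c[0])-rad,int(c[1])-rad
    m=(g[y0:y0+2*rad,x0:x0+2*rad]<45).astype(np.uint8)
    n,l,s,ce=cv2.connectedComponentsWithStats(m)
    i=1+np.argmin([np.hypot(*(ce[j]-rad)) if s[j,4]>20 else 99 for j in range(1,n)])
    return ce[i]+[x0,y0], s[i]
E
python3 - <<'E'
from h import *
np.set_printoptions(precision=4,suppress=True)
s=cv2.imread('pics/side0.png');t=cv2.imread('pics/top0.png')
bs,ss=ball(s,(245,212));bt,st=ball(t,(326,246.5)); print(bs,ss,bt,st)
z=lambda a,f,o:(a[0]/f+o[0],a[1]/f+o[1])
S=lambda *a:z(a,2.5,(220,180)); T=lambda *a:z(a,3.4,(250,180))
for n,a,b,h in (("ball",bs,bt,.185),("tail",S(194,415),T(668,99),.114),("head",S(104,106),T(189,187),.110),("stop",S(148,293),T(431,148),.062),
 ("stopL",S(121,293),T(439,180),.062),("stopR",S(174,285),T(426,115),.062)):
    print(n,*tri(a,b),plane("side",a,h),plane("top",b,h))
# caliper
for p in ((335,280),(367,300),(425,283),(333,305)): print("cal",plane("top",p,0.004))
E
```

```text
[249. 214.] [18 16  1  1  1] [325. 241.] [13  9  1  1  1]
ball [0.4697 0.0804 0.1794] 0.003431071186296237 [0.468  0.0746 0.185 ] [0.4709 0.0811 0.185 ]
tail [ 0.5409 -0.2027  0.1124] 0.002788290895812661 [ 0.5421 -0.2035  0.114 ] [ 0.5392 -0.2021  0.114 ]
head [0.4937 0.1151 0.1144] 0.004193872852683309 [0.496  0.1196 0.11  ] [0.492  0.1147 0.11  ]
stop [ 0.5201 -0.0535  0.0593] 0.0026614219518106387 [ 0.5213 -0.0552  0.062 ] [ 0.5184 -0.0529  0.062 ]
stopL [ 0.4973 -0.0562  0.0659] 0.0022224179323613313 [ 0.4986 -0.0532  0.062 ] [ 0.4966 -0.0571  0.062 ]
stopR [ 0.5422 -0.0504  0.0638] 0.0030251041665703563 [ 0.5439 -0.0489  0.062 ] [ 0.541  -0.0509  0.062 ]
cal [0.3942 0.0419 0.004 ]
cal [ 0.3443 -0.0322  0.004 ]
cal [ 0.3783 -0.1755  0.004 ]
cal [0.3358 0.049  0.004 ]
```

```bash
python3 - <<'E'
from h import *
np.set_printoptions(precision=4,suppress=True)
s=cv2.imread('pics/side0.png');t=cv2.imread('pics/top0.png')
def dark(im,c,rad=13,th=55):
    x0,y0=c[0]-rad,c[1]-rad; g=im[y0:y0+2*rad,x0:x0+2*rad].max(2)
    n,l,st,ce=cv2.connectedComponentsWithStats((g<th).astype(np.uint8))
    i=1+np.argmax(st[1:,4]); return ce[i]+[x0,y0],st[i]
for th in (45,55,65):
    a,sa=dark(s,(245,212),th=th);b,sb=dark(t,(326,247),th=th)
    print(th,a,sa[2:],b,sb[2:],*tri(a,b))
h=(plane("top",(305.6,235),.11)+plane("side",(261.6,222.4),.11))/2
tl=(plane("top",(446.5,209.1),.114)+plane("side",(297.6,346),.114))/2
u=(h-tl)[:2];u/=np.linalg.norm(u);print(u,np.arctan2(-u[0],u[1]))
E
```

```text
45 [244.5 216.5] [2 2 4] [326.6667 251.    ] [2 3 3] [0.4548 0.0777 0.1747] 0.006728096604837839
55 [244.988  212.6024] [12 11 83] [325.4375 246.3333] [12 12 96] [0.46   0.0805 0.184 ] 0.0005670594748739719
65 [244.6549 211.6195] [ 12  12 113] [325.3415 246.5203] [ 13  12 123] [0.4594 0.081  0.1865] 0.000577503747253109
[-0.1444  0.9895] 0.1449116072065937
```

The ball comes out at (0.460, 0.081, 0.185), which matches the given 185 mm and the pivot geometry. The bed yaw is about 0.146 rad. The tailstock is about 116 mm short of its stop. Next I'll push it from behind with the fingers shut.

```bash
cat >> h.py <<'E'
from scipy.spatial.transform import Rotation
TH=0.146
U=np.array([-np.sin(TH),np.cos(TH),0]); X=np.array([np.cos(TH),np.sin(TH),0])
def quat(sign):
    y=sign*X; z=np.array([0,0,-1.]); M=np.c_[np.cross(y,z),y,z]
    q=Rotation.from_matrix(M).as_quat(); return q[[3,0,1,2]]
TAIL=np.array([0.5407,-0.2027,0.114]); BALL=np.array([0.4597,0.0808,0.185])
STOP=np.array([0.5199,-0.054,0.062])
def st(tag=""):
    o=r.observe(); print(tag,"t%.1f"%o["t"],"p",np.round(o["eef_pos"],4),"F",np.round(o["wrist_force"],1),"Fu %.1f"%(o["wrist_force"]@U)); return o
E
python3 - <<'E'
from h import *
p=TAIL-0.07*U; p[2]=0.25
for s in (1,-1): print(s,quat(s),solver.ik(p,quat(s)))
lo=p.copy();lo[2]=.082
e=BALL+0.1*U;e[2]=.15
for s in (1,-1): print(s,solver.ik(lo,quat(s)),solver.ik(e,quat(s)))
E
```

```text
1 [0.         0.65365057 0.75679649 0.        ] [-5.13942367e-01  1.35218319e-01  1.15010589e+00 -4.44089210e-16
  1.85626845e+00 -6.59942367e-01]
-1 [-0.          0.75679649 -0.65365057  0.        ] [-5.13942367e-01  1.35218319e-01  1.15010589e+00 -4.44089210e-16
  1.85626845e+00  2.48165029e+00]
1 [-5.13942367e-01  1.50819751e-01  1.43067666e+00 -4.44089210e-16
  1.56009624e+00 -6.59942367e-01] [ 3.12863975e-01 -2.36366328e-01  1.68609584e+00 -4.44089210e-16
  1.69186314e+00  1.66863975e-01]
-1 [-5.13942367e-01  1.50819751e-01  1.43067666e+00 -4.44089210e-16
  1.56009624e+00  2.48165029e+00] None
```

```bash
python3 - <<'E'
from h import *
q=quat(1)
p=TAIL-0.075*U; p[2]=0.28
r.move_pose(p,q); claw.grip(0.0); st("above")
p[2]=.085; r.move_l(p); o=st("down"); print(o["grip_width"])
im=vision.capture("side"); cv2.imwrite("pics/s1.png",cv2.resize(im[250:420,200:400,::-1],None,fx=3,fy=3))
im=vision.capture("top"); cv2.imwrite("pics/t1.png",cv2.resize(im[150:300,350:550,::-1],None,fx=3,fy=3))
E
```

```text
above t4.1 p [ 0.5516 -0.2769  0.28  ] F [-1.2 -0.1  0.4] Fu 0.1
down t5.5 p [ 0.5522 -0.2772  0.0864] F [-0.1  0.8  1.2] Fu 0.8
-0.0004494311807692716
```

View pics/s1.png

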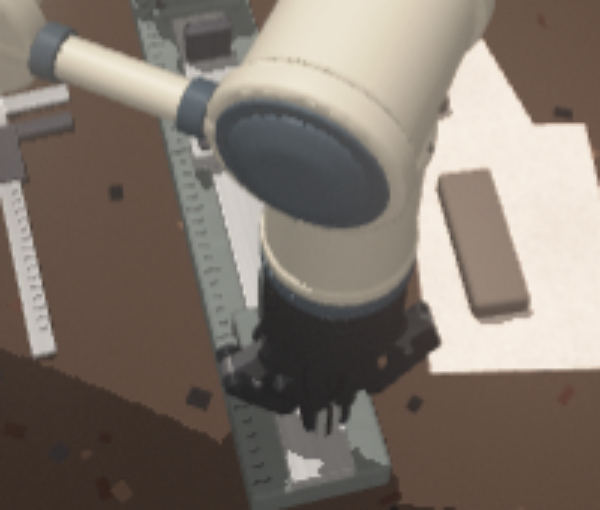

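View pics/t1.png

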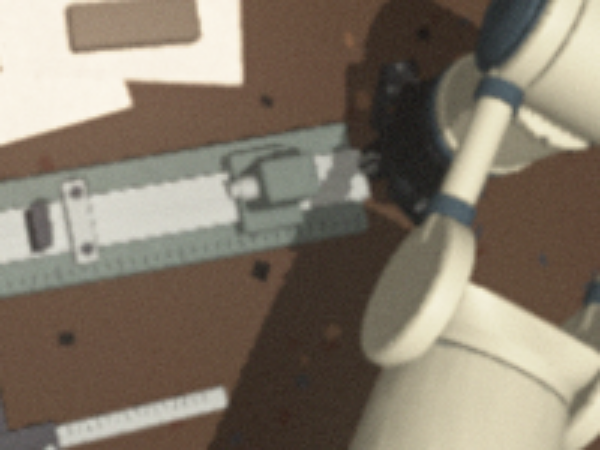

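The shut fingers stand behind the upright, over the slideway: at about (325,420) in the side crop and (370,165) in the top crop. Nothing is touching. Now pushing, with force checks.

```bash
python3 - <<'E'
from h import *
b=TAIL.copy(); b[2]=.085
for s in (-0.03,0.03,0.07):
    r.move_l(b+s*U,feed=0.08); o=st("s%.3f"%s)
    if o["wrist_force"]@U<-35: break
else:
    while s<0.11:
        s+=0.003; r.move_l(b+s*U,feed=0.03); o=st("s%.3f"%s)
        if o["wrist_force"]@U<-18: break
im=vision.capture("top"); cv2.imwrite("pics/t2.png",cv2.resize(im[150:300,300:500,::-1],None,fx=3,fy=3))
E
```

```text
s-0.030 t6.4 p [ 0.5451 -0.2319  0.0852] F [-0.  -0.5  0.3] Fu -0.5
s0.030 t7.3 p [ 0.5361 -0.1727  0.085 ] F [-0.4 -0.2  0.1] Fu -0.1
s0.070 t7.9 p [ 0.5304 -0.133   0.085 ] F [-0.9 -0.3 -0. ] Fu -0.1
s0.073 t8.2 p [ 0.53   -0.1307  0.085 ] F [-0.  -2.1 -0.2] Fu -2.1
s0.076 t8.4 p [ 0.5296 -0.1277  0.085 ] F [-0.1 -3.   0.1] Fu -2.9
s0.079 t8.7 p [ 0.5292 -0.1245  0.085 ] F [-0.4 -3.3  0.9] Fu -3.2
s0.082 t8.9 p [ 0.5287 -0.1214  0.085 ] F [-0.6 -2.1  0.6] Fu -2.0
s0.085 t9.2 p [ 0.5284 -0.1188  0.085 ] F [ 0.9 -5.2 -1.3] Fu -5.3
s0.088 t9.4 p [ 0.5284 -0.1188  0.0851] F [  3.4 -15.   -4.3] Fu -15.4
s0.091 t9.7 p [ 0.5283 -0.1189  0.0852] F [  5.8 -24.9  -5.3] Fu -25.5
```

View pics/t2.png

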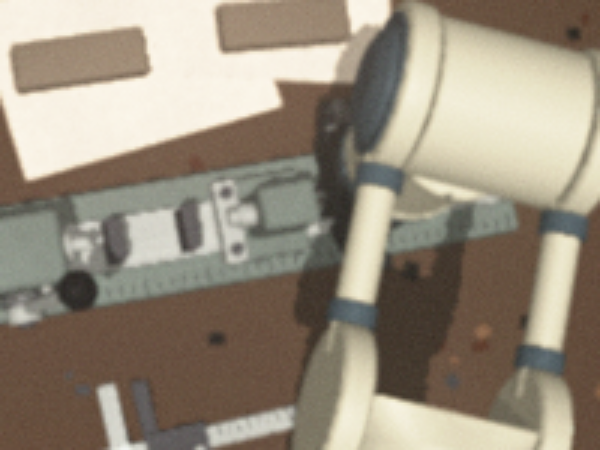

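The force rose sharply at s≈0.085, where the stop was predicted (0.083), and the picture shows the foot against the stop block at (230,225). Now I'll back off and go to the lever.

```bash
python3 - <<'E'
from h import *
q=quat(1)
b=TAIL.copy(); b[2]=.085
r.move_l(b+0.05*U,feed=0.15)
p=b+0.05*U;p[2]=.25; r.move_l(p,feed=0.25)
p=BALL-0.055*U; p[2]=.25; r.move_l(p,feed=0.25)
p[2]=.168; r.move_l(p,feed=0.15); st("behind ball")
for n in("side","top"):
    im=vision.capture(n); c=im[150:350,180:380] if n=="side" else im[150:350,250:450]
    cv2.imwrite(f"pics/{n}3.png",cv2.resize(c[:,:,::-1],None,fx=3,fy=3))
E
```

```text
behind ball t12.6 p [0.4681 0.026  0.1688] F [ 0.5 -0.7 -0.3] Fu -0.8
```

View pics/side3.png

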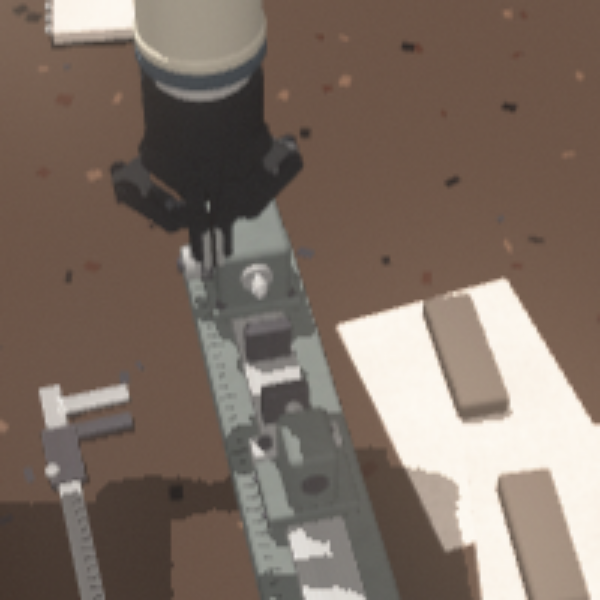

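View pics/top3.png

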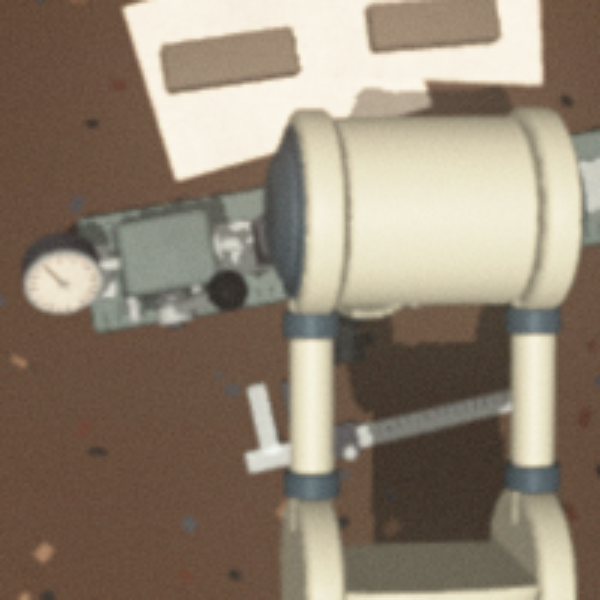

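The side crop shows the tailstock at its stop and the fingers hiding the ball at about (215,230). The top crop shows the ball still at rest at (228,290). Now pushing the lever.

```bash
python3 - <<'E'
from h import *
def tcp(s):
    # follow ball height roughly: tip stays ~16-20 mm below centre
    f=np.clip(s/0.08,0,1); p=BALL+s*U; p[2]=.168-0.020*f**2; return p
ok=True
for s in (-0.02,0.01,0.04,0.06,0.072):
    r.move_l(tcp(s),feed=0.08); o=st("s%.3f"%s)
    if o["wrist_force"]@U<-25: ok=False;break
while ok and s<0.10:
    s+=0.003; r.move_l(tcp(s),feed=0.03); o=st("s%.3f"%s)
    if o["wrist_force"]@U<-20: break
for n in("side","top"):
    im=vision.capture(n); c=im[130:330,180:380] if n=="side" else im[150:350,220:420]
    cv2.imwrite(f"pics/{n}4.png",cv2.resize(c[:,:,::-1],None,fx=3,fy=3))
    cv2.imwrite(f"pics/{n}4raw.png",im[:,:,::-1])
E
```

```text
s-0.020 t13.2 p [0.4629 0.0608 0.1685] F [ 0.9 -3.6  1.5] Fu -3.7
s0.010 t13.8 p [0.4584 0.0904 0.1678] F [ 0.6 -3.4  3.9] Fu -3.5
s0.040 t14.3 p [0.454  0.1201 0.1629] F [ 2.  -4.6  2.1] Fu -4.9
s0.060 t14.7 p [0.451  0.1396 0.1566] F [ 2.6 -5.4  3. ] Fu -5.8
s0.072 t15.0 p [0.4492 0.1507 0.1513] F [ 3.  -7.3  0.9] Fu -7.6
s0.075 t15.3 p [0.4488 0.1533 0.1499] F [ 2.7 -7.4  0.9] Fu -7.7
s0.078 t15.5 p [0.4483 0.1561 0.1484] F [ 3.1 -8.4  1.5] Fu -8.8
s0.081 t15.8 p [0.4477 0.159  0.1473] F [ 1.3 -9.   2.3] Fu -9.1
s0.084 t16.1 p [0.4471 0.162  0.1472] F [ 1.2 -8.5  0.7] Fu -8.6
s0.087 t16.3 p [0.447  0.1626 0.147 ] F [  2.3 -17.7   0.7] Fu -17.8
s0.090 t16.6 p [0.4469 0.163  0.1469] F [  3.3 -27.2   0.8] Fu -27.4
```

View pics/side4.png

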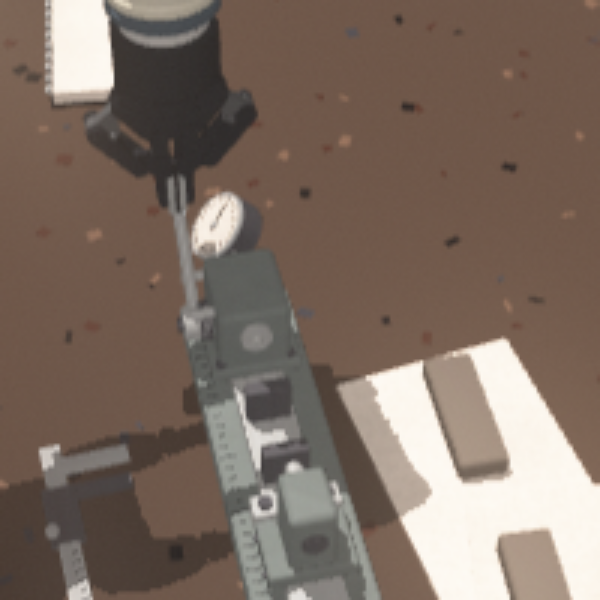

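View pics/top4.png

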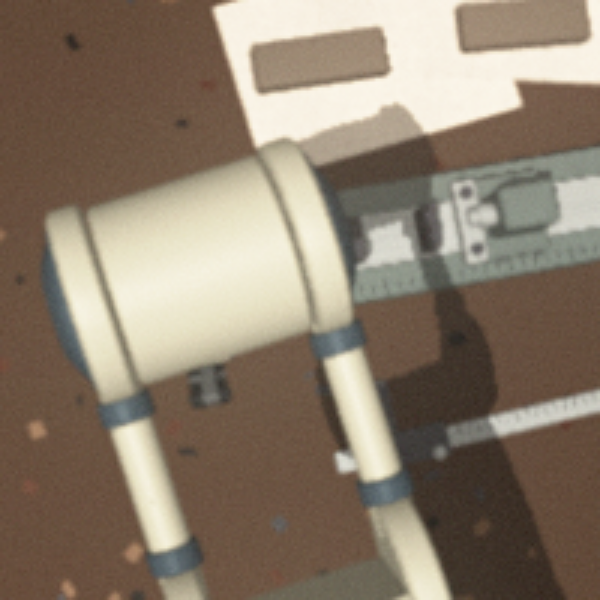

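```bash
python3 - <<'E'
from h import *
o=st("before"); r.pause(0.5); o=st("after"); print(np.abs(o["qd"]).max())
a=cv2.resize(cv2.imread('pics/t2.png'),(200,150),interpolation=cv2.INTER_AREA); b=cv2.imread('pics/top4raw.png')[150:300,300:500]
for n,(x0,x1,y0,y1) in {"stop":(70,83,58,88),"tail":(84,104,56,80)}.items():
    m=cv2.matchTemplate(b,a[y0:y1,x0:x1],cv2.TM_CCOEFF_NORMED); w=cv2.minMaxLoc(m); print(n,w[1],w[3][0]-x0,w[3][1]-y0)
s0=cv2.imread('pics/top0.png');s4=cv2.imread('pics/top4raw.png')
for n,(x0,x1,y0,y1) in {"barA":(300,355,155,183),"barB":(368,422,145,172),"calTail":(395,430,272,295)}.items():
    m=cv2.matchTemplate(s4[y0-12:y1+12,x0-12:x1+12],s0[y0:y1,x0:x1],cv2.TM_CCOEFF_NORMED);w=cv2.minMaxLoc(m);print(n,w[1],w[3][0]-12,w[3][1]-12)
s0=cv2.imread('pics/side0.png');s4=cv2.imread('pics/side4raw.png')
x0,x1,y0,y1=190,212,115,165
m=cv2.matchTemplate(s4[y0-12:y1+12,x0-12:x1+12],s0[y0:y1,x0:x1],cv2.TM_CCOEFF_NORMED);w=cv2.minMaxLoc(m);print("note",w[1],w[3][0]-12,w[3][1]-12)
E
```

```text
before t16.6 p [0.4469 0.163  0.1469] F [  3.  -26.6   1.1] Fu -26.8
after t17.1 p [0.4469 0.1629 0.1469] F [  2.4 -26.5   1.8] Fu -26.5
0.002429832898242285
stop 0.9924354553222656 0 0
tail 0.9873929619789124 0 0
barA 0.9987377524375916 0 0
barB 0.9987838864326477 0 0
calTail 0.9974428415298462 0 0
note 0.9991312026977539 0 0
```

Everything is steady. The tailstock hasn't moved since it reached its stop, and the bystanders haven't moved either. Handing in.

```bash
python3 - <<'E'
from h import *
r.job_done(); st("done")
E
```

```text
the job is handed in; nothing more can be done
the job is handed in; nothing more can be done
```

The gauge is ready: the tailstock is against its stop, and the arm is holding the lever at the end of its swing. I handed the job in after about 17 s of the 48 s allowed; no verdict was reported.

- **Tailstock:** I pushed it from behind with shut fingers. The force rose to 25 N at about 85 mm of travel past my reference point, against a predicted 83 mm. In the last picture it matched its position at the stop with 0 px shift.
- **Lever:** I pushed the ball outward from the tailstock side. It came up hard between 84 and 87 mm, against 82 mm predicted from the ball's measured position. The arm was pressing steadily with about 26 N at the last check before hand-in, and the joints were still.
- **Bystanders:** both test bars, the caliper's beam end and the visible edge of the notebook all matched their starting pictures with 0 px shift.
- **What I couldn't see:** in the last pictures the fingers and arm hid the ball. The end of the swing is therefore inferred from the force and the position, plus the rod seen leaning outward, not measured as an angle.
- **One failed check:** my first ball detection used too dark a threshold and gave a bad position. I redid it before moving and got a height of 184–186 mm, against 185 mm in the text.

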